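# Close up the battery row in the soldering rack and lock it

## Task

Three batteries stand in the wooden soldering rack; push the fourth one, standing out of line on the rack's board, into the gap between the row and the steel cam, square against the back rail like the others. Only push it along the board with the fingertips: no battery may be lifted or knocked over. Then push the rack's red-knobbed cam lever round towards the robot, clockwise, as far as it goes, so that the row is locked tight against the end stop; leave the solder spool, the flux tin and the side cutters where they lie.

Things in the scene. Friction and masses are not known exactly. Their poses are not given: they have to be found in the camera images.
- rack: Fixed ply board, 150 x 184 mm; origin at z=0, board top 12 mm above it. Its x points away from the robot (turned up to 12 deg), y left along the row. Alloy back rail: face at x=+50 mm, 30 mm high over the board, y -57 to +94. End stop: face at y=+75 mm (left), 30 mm high. Board from x=-80 to +70, y=-89 to +95; its front half is bare. A lever pivots at x=33.5, y=-43 mm.
- rack_battery_1: Black block battery, 33 (its x) x 24 (its y) x 56 mm tall with terminals on top, 88 g, origin at the centre of its foot. Stands in the rack, long side square to the rail and against it (centre at rack x=33.5 mm), next to the end stop (rack y about 63 mm). Loose.
- rack_battery_2: The same kind of battery, second in the row (rack y about 38 mm). Loose.
- rack_battery_3: The same kind of battery, third in the row (rack y about 14 mm; its right side at about 2 mm). Loose.
- stray_battery: The same kind of battery, upright on the bare front of the rack's board, turned up to 25 deg; origin at the centre of its foot. Its place is rack x=33.5 mm, beside the third battery: with the lever open the gap runs from rack y=+2 to about -30 mm (battery 24 mm wide); locked, its centre comes to y=-9 mm.
- cam_lever (a joint): Steel cam (32 mm disc, 24 mm high) with a horizontal lever, vertical pivot at rack x=33.5, y=-43 mm. 0 = open, lever pointing right (rack -y); grows clockwise seen from above, the knob coming round to the front (-x, the robot's side); end of travel 2.09 rad. Rubs (about 2 N at the knob) and stays where left; from about 1.5 the cam squeezes the row, highest at 1.95. Bar 25 to 31 mm above the board.
- lever_knob (a point): Centre of the upright red knob at the lever's end, 56 mm from the pivot: 19 mm thick, from 31 to 71 mm above the board; this point 50 mm above it.
- solder_spool: Reel of solder, green flanges, 55 mm across, 30 mm high, beside the rack on the left. Leave alone.
- flux_tin: Red flat tin, 53 mm across, 20 mm high, left of the spool. Leave alone.
- side_cutters: Red side cutters, 132 mm, lying left of the tin. Leave alone.
There are look-alikes about, which are no part of the job. Leave any orange look-alike of the rack_battery_1 alone.

How it is judged:
By the outcome, as a careful person would: the job done as asked, in the order asked, and still so for the second after the job is handed in, with the robot touching nothing.
It also fails if it takes over 67 s, if anything falls off the work surface, if the arm or the gripper's body presses on something with over 40 N, if the wrist force passes 120 N, or if a joint passes its speed limit or range.

## Robot

A 6-joint arm with a two-finger parallel gripper is mounted at the origin on a cart in front of the work surface, level with it; the furniture and walls round the work are solid. World frame = base frame: x ahead of the robot, y to its left, z up, the work surface at z = 0. Lengths are in m, angles in rad, forces in N, time in s.
With the tool pointing down it reaches from about 0.25 to 0.775 m from the base axis. Payload 4 kg.
Tool frame: the origin (TCP) lies midway between the tips of the shut fingers; the grasp point (between the pads) lies bot.grip_point_offset behind it (bot.grip_point_offset is the distance from the TCP to the grasp point, in m); z points along the fingers, y is the direction in which the jaws open and shut (so a half turn about z gives the same grasp; the last joint's range is limited). The gripper opens to 94 mm and grips with 3 to 60 N. Pads are 16 mm wide; open, the fingers measure 119 mm over their backs; the gripper's body (75 mm by 177 mm) begins 78 mm behind the grasp point.
Start: joints at [1.193, 0.087, 1.371, -0, 1.684, -0.103], TCP at [0.149, 0.529, 0.206] pointing down, gripper open.
Joint ranges: [-3.1, 3.1], [-0.76, 2.03], [0.27, 2.55], [-1.08, 4.22], [0.17, 2.65], [-2.57, 2.57]. Speed limits (rad/s): [2.79, 2.79, 3.14, 3.14, 3.14, 3.14].

## Interface

Orientations are given as a 3x3 rotation matrix whose columns are the frame's x, y, z axes.
In Python, from plant import bot, grab_frame, get_calibration, spotter gives the robot as it stands. The module is installed in compiled form; this text tells all that it offers.
- The arm moves only by the shell command python3 -m pendant 'ROWS' [OPENING]. ROWS is JSON, a list of rows, each a list of 2 entries, a list of its own where there are three numbers: the shift along the tool's x, y, z in m, then the turn, a rotation vector about the tool's x, y, z in rad. In form: [[[x, y, z], [wx, wy, wz]], ...]. A call has 1 to 10 rows; each row shifts and turns the commanded pose from where the row before left it, along the tool's axes as they then stand; what a row does not reach is not made up. A row lasts 1/12 s, in which the tool goes at most 41.7 mm and 7.16 degrees, less where a joint would pass 70% of its speed; a pose out of reach is approached as far as the arm can. A call with a gripper value outside its range is refused whole. OPENING is the finger opening in m, from 0 to 0.094, set as the call begins (- or left out, the last holds). The fingers move at their own pace and stop on an object; the grip force is fixed at half the most. Time passes only in rows, so rows that do not move let the fingers close. It gives the time, the measured TCP pose, the force and the opening at its end, in the units of the state.
- bot.get_state(): the state, without advancing time (a new reading comes with each control period).
- grab_frame(name): name is "side" or "top" or "wrist"; returns the picture (420x560x3 uint8, blue, green, red); there is no depth.
- get_calibration(name): a dict with "K" (3x3 intrinsics, pixels), "D" ([k1, k2, p1, p2, k3] as OpenCV has them; the pictures are not rectified), "rvec" (rotation vector, rad) and "tvec" (3), from world to camera coordinates, as OpenCV has them. Camera axes: x right, y down, z forward; pixel columns grow to the right and rows downward; lengths in m; the calibration is good to about 2 mm. A picture is of the moment at which its call begins: read the wrist's pose just before it. get_calibration takes no time and is no camera call; for the wrist camera it gives the pose at the moment of the call.
- bot.close_job(): hands the job in, once; it reports no verdict.
Trained networks look in the newest picture that a camera, given by its name, has taken for a name from the list of things; names that differ only in an ending like _2 or _b are one class to them, and where a whole thing is asked for, a point or a joint stands for the part that bears it (a point fixed in the world has none). Each returns a list of dicts, best first, with "p" (0 to 1); they miss things now and then, are a little off and sometimes report something else, mostly with a low value. They report only what shows in the picture. A call takes as long as a camera call. They do not tell look-alikes from the thing itself.
- spotter.find_in(camera, label): "xy" ([column, row] in pixels, amid what is visible of it).
- spotter.cut_out(camera, label): "region" (420x560 bool, what is visible of it) and "xy" ([column, row] in pixels, amid what is visible of it).
The state is a dict: "t": time; "joints": joint angles; "qd": joint speeds; "effort": joint torques, N m; "eef_pos": TCP position; "ee_rot": TCP orientation; "contact_force": force on the tool from outside, world axes, zero at the start; "moment": the same for the moment, N m; "gripper_width": finger opening in m.
Only numpy, scipy, OpenCV 4.12 (cv2) and the standard library are available. Lean on these libraries where they do the work, as an engineer would, in place of code of your own. Each camera call takes 0.05 s, during which the arm holds its last target. There are 200 camera calls.

## Working session

There is one attempt and no reset: what is moved stays moved. The work goes in short steps, Python scripts to look and compute and a shell command to move; the robot and the scene stay as the last step left them, time stands still between calls to the robot, and variables do not carry over. Pictures are saved under pics/ and viewed, about 8 in all and at most 12, crops included, and the job is handed in when it is done.

```bash
mkdir -p pics; cat > h.py <<'E'
import numpy as np, cv2
from plant import bot, grab_frame, get_calibration, spotter
def ray(cam,uv,z):
    c=get_calibration(cam);K=np.array(c["K"]);D=np.array(c["D"])
    R=cv2.Rodrigues(np.array(c["rvec"],float))[0];t=np.array(c["tvec"],float).ravel()
    n=cv2.undistortPoints(np.array([[uv]],float),K,D)[0,0]
    d=R.T@np.array([n[0],n[1],1]);o=-R.T@t
    return o+d*(z-o[2])/d[2]
def proj(cam,P):
    c=get_calibration(cam)
    return cv2.projectPoints(np.array(P,float).reshape(-1,3),np.array(c["rvec"],float),np.array(c["tvec"],float),np.array(c["K"]),np.array(c["D"]))[0][:,0]
E
python3 - <<'E'
from h import *
s=bot.get_state();print(s["t"],s["eef_pos"],s["ee_rot"],bot.grip_point_offset)
for c in("top","side"):
    im=grab_frame(c);cv2.imwrite(f"pics/{c}0.png",im)
    for l in("rack","rack_battery_1","lever_knob","cam_lever","solder_spool"):
        for r in spotter.find_in(c,l)[:6]:print(c,l,np.round(r["xy"]),round(r["p"],2),np.round(ray(c,r["xy"],.062 if l=="lever_knob" else .068 if 'batt' in l else .012),3))
E
```

```text
0.0 [0.14905928 0.5288688  0.20433325] [[-9.62476886e-01  2.71362608e-01 -7.60558175e-04]
 [ 2.71363607e-01  9.62474844e-01 -1.99201907e-03]
 [ 1.91458620e-04 -2.12366012e-03 -9.99997727e-01]] 0.0188
top rack [337. 273.] 0.7 [ 0.433 -0.302  0.012]
top rack [306. 259.] 0.4 [ 0.475 -0.223  0.012]
top rack_battery_1 [323. 258.] 0.48 [ 0.469 -0.263  0.068]
top rack_battery_1 [307. 260.] 0.46 [ 0.466 -0.221  0.068]
top rack_battery_1 [306. 136.] 0.46 [ 0.8   -0.242  0.068]
top lever_knob [351. 260.] 0.69 [ 0.46  -0.333  0.062]
top cam_lever [350. 260.] 0.75 [ 0.467 -0.341  0.012]
top solder_spool [326. 258.] 0.69 [ 0.473 -0.277  0.012]
side rack [318. 283.] 0.61 [ 0.432 -0.287  0.012]
side rack_battery_1 [318. 258.] 0.68 [ 0.458 -0.278  0.068]
side rack_battery_1 [304. 258.] 0.65 [ 0.452 -0.248  0.068]
side rack_battery_1 [293. 259.] 0.51 [ 0.441 -0.225  0.068]
side lever_knob [347. 266.] 0.78 [ 0.457 -0.346  0.062]
side cam_lever [346. 267.] 0.84 [ 0.495 -0.343  0.012]
side solder_spool [234. 279.] 0.87 [ 0.391 -0.096  0.012]
```

```bash
python3 - <<'E'
import cv2,numpy as np
a=cv2.imread("pics/top0.png")[215:335,260:400];b=cv2.imread("pics/side0.png")[215:335,250:390]
f=lambda i:cv2.resize(i,None,fx=4,fy=4,interpolation=cv2.INTER_CUBIC)
cv2.imwrite("pics/top0c.png",cv2.resize(a,None,fx=5.7,fy=5,interpolation=cv2.INTER_CUBIC)[:, :800]);cv2.imwrite("pics/c0.png",cv2.resize(b,None,fx=5,fy=5,interpolation=cv2.INTER_CUBIC))
E
```

```text
(no output)
```

View pics/top0c.png

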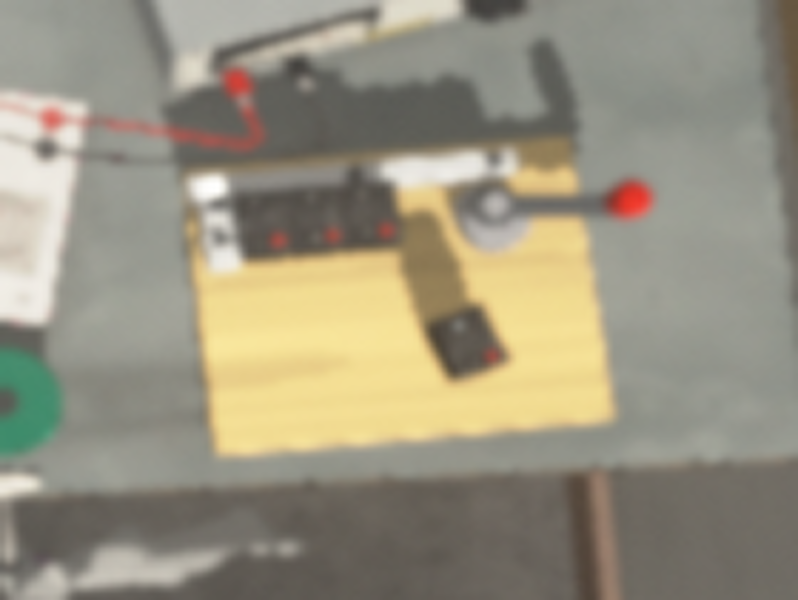

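View pics/c0.png

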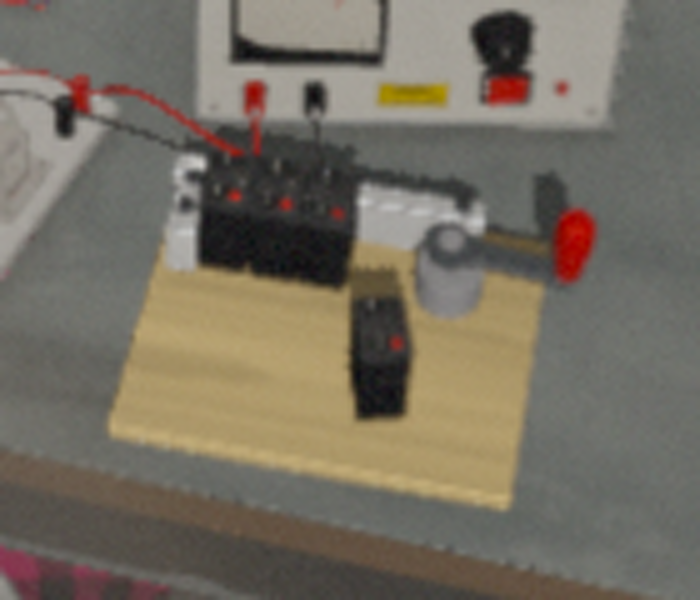

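```bash
cat >> h.py <<'E'
from scipy.optimize import least_squares
def fit(obs):  # obs: list of (cam, uv, rackpt)
    def f(p):
        c,s=np.cos(p[2]),np.sin(p[2]);r=[]
        for cam,uv,q in obs:
            w=[p[0]+c*q[0]-s*q[1],p[1]+s*q[0]+c*q[1],q[2]]
            r+=list(proj(cam,w)[0]-uv)
        return np.array(r)
    o=least_squares(f,[.45,-.27,0]);return o.x,o.fun
def R2W(p,q):
    c,s=np.cos(p[2]),np.sin(p[2]);return np.array([p[0]+c*q[0]-s*q[1],p[1]+s*q[0]+c*q[1]])
def W2R(p,w):
    c,s=np.cos(p[2]),np.sin(p[2]);d=np.array(w[:2])-p[:2];return np.array([c*d[0]+s*d[1],-s*d[0]+c*d[1]])
E
python3 - <<'E'
from h import *
T=lambda x,y:(x/5.7+260-.4,y/5+215-.4)
S=lambda x,y:(x/5+250-.4,y/5+215-.4)
a=[T(614,418),T(217,455),T(573,138),S(110,437),S(510,508),S(545,280)]
q=[(-.08,-.089,.012),(-.08,.095,.012),(.07,-.089,.012),(-.08,.095,.012),(-.08,-.089,.012),(.07,-.089,.012)]
cams=["top"]*3+["side"]*3
p,r=fit([*zip(cams,a,q)]);print(p,r.round(1))
for n in(0,3):print(fit([*zip(cams[n:n+3],a[n:n+3],q[n:n+3])]))
for c in [(428,322),(477,305),(508,355),(455,380)]:print("stray",W2R(p,ray("top",T(*c),.068)).round(4))
print("knob",W2R(p,ray("top",T(632,200),.075)).round(4), "stray side red", W2R(p,ray("side",S(380,330),.068)))
for c in[(238,200),(395,190),(400,245),(245,258)]:print("row",W2R(p,ray("top",T(*c),.068)).round(4))
print(R2W(p,(-.02,-.02)))
E
```

```text
[ 0.43594894 -0.28668236  0.03543177] [ 1.1  1.7  0.5  0.8  0.9  0.9 -1.6 -0.6 -0.5  1.   1.1 -5.5]
(array([ 0.43885685, -0.28459093,  0.04196378]), array([ 0.33183527,  0.38276128, -0.18575618, -0.07046643, -0.14824449,
       -0.33531057]))
(array([ 0.43253032, -0.28847411,  0.02841615]), array([-1.43542866,  0.5083914 , -0.21304399,  2.69630743,  1.76567622,
       -4.05802957]))
stray [-0.0213 -0.0002]
stray [-0.0149 -0.0227]
stray [-0.0407 -0.0333]
stray [-0.0509 -0.0087]
knob [ 0.0307 -0.0961] stray side red [-0.03603639 -0.02101833]
row [0.0471 0.0768]
row [0.0459 0.0067]
row [0.018  0.0077]
row [0.0176 0.0766]
[ 0.41666998 -0.30737829]
```

```bash
A='x'
python3 -m pendant '[[[-0.036,-0.0012,-0.005],[0,0,0.0657]],[[-0.036,-0.0012,-0.005],[0,0,0.0657]],[[-0.036,-0.0012,-0.005],[0,0,0.0657]],[[-0.036,-0.0012,-0.005],[0,0,0.0657]],[[-0.036,-0.0012,-0.005],[0,0,0.0657]],[[-0.036,-0.0012,-0.005],[0,0,0.0657]],[[-0.036,-0.0012,-0.005],[0,0,0.0657]],[[-0.036,-0.0012,-0.005],[0,0,0.0657]],[[-0.036,-0.0012,0],[0,0,0.0657]],[[-0.036,-0.0012,0],[0,0,0.0657]]]' 0
python3 -m pendant '[[[-0.036,-0.0012,0],[0,0,0.0657]],[[-0.036,-0.0012,0],[0,0,0.0657]],[[-0.036,-0.0012,0],[0,0,0.0657]],[[-0.036,-0.0012,0],[0,0,0.0657]],[[-0.036,-0.0012,0],[0,0,0.0657]],[[-0.036,-0.0012,0],[0,0,0.0657]],[[-0.036,-0.0012,0],[0,0,0.0657]],[[-0.036,-0.0012,0],[0,0,0.0657]],[[-0.036,-0.0012,0],[0,0,0.0657]],[[-0.036,-0.0012,0],[0,0,0.0657]]]'
python3 -m pendant '[[[-0.036,-0.0012,0],[0,0,0.0657]],[[-0.036,-0.0012,0],[0,0,0.0657]],[[-0.036,-0.0012,0],[0,0,0.0657]],[[-0.036,-0.0012,0],[0,0,0.0657]],[[-0.036,-0.0012,0],[0,0,0.0657]],[[-0.036,-0.0012,0],[0,0,0.0657]],[[-0.036,-0.0012,0],[0,0,0.0657]],[[-0.036,-0.0012,0],[0,0,0.0657]],[[-0.036,-0.0012,0],[0,0,0.0657]],[[-0.036,-0.0012,0],[0,0,0.0657]]]'
python3 -m pendant '[[[0,0,0],[0,0,0.11]],[[0,0,0],[0,0,0.11]],[[0,0,0],[0,0,0.11]],[[0,0,0],[0,0,0.11]],[[0,0,0],[0,0,0.11]],[[0,0,0],[0,0,0.11]],[[0,0,0],[0,0,0.11]],[[0,0,0],[0,0,0.09]],[[0,0,0],[0,0,0]]]'
python3 - <<'E'
from h import *
s=bot.get_state();print(s["t"],s["eef_pos"],s["ee_rot"].round(3) if hasattr(s["ee_rot"],"round") else s["ee_rot"],s["joints"],s["gripper_width"])
im=grab_frame("wrist");cv2.imwrite("pics/w1.png",im)
c=get_calibration("wrist");R=cv2.Rodrigues(np.array(c["rvec"],float))[0];print("cam",-R.T@np.array(c["tvec"]).ravel(),R.T[:,2],R.T[:,0])
E
```

```text
t: 1.43
eef_pos: [0.442, 0.3273, 0.246]
ee_rot: [[-0.594, 0.805, 0.001], [0.805, 0.594, 0.001], [-0.0, 0.001, -1.0]]
contact_force: [0.5, -0.8, -0.2]
gripper_width: 0.0308
t: 2.27
eef_pos: [0.5487, -0.0103, 0.2454]
ee_rot: [[0.021, 1.0, 0.0], [1.0, -0.021, 0.0], [0.0, 0.0, -1.0]]
contact_force: [0.3, -0.1, 0.3]
gripper_width: 0.0006
t: 3.1
eef_pos: [0.4272, -0.3427, 0.2453]
ee_rot: [[0.627, 0.779, 0.0], [0.779, -0.627, -0.0], [0.0, 0.0, -1.0]]
contact_force: [0.4, 1.0, -0.3]
gripper_width: 0.0008
t: 3.85
eef_pos: [0.4281, -0.3412, 0.2455]
ee_rot: [[0.999, 0.034, 0.0], [0.034, -0.999, 0.0], [0.0, -0.0, -1.0]]
contact_force: [0.5, 0.4, 0.1]
gripper_width: 0.0009
3.85 [ 0.4281386  -0.34122803  0.24548941] [[ 0.999  0.034  0.   ]
 [ 0.034 -0.999  0.   ]
 [ 0.    -0.    -1.   ]] [-7.76540837e-01  7.73384344e-02  1.30274652e+00  9.90644017e-05
  1.76142181e+00  7.59942677e-01] 0.0008682546317088865
cam [ 0.49567961 -0.3389715   0.42641199] [-0.23494154 -0.00862346 -0.97197125] [ 3.60177246e-02 -9.99351138e-01  1.60298869e-04]
```

View pics/w1.png

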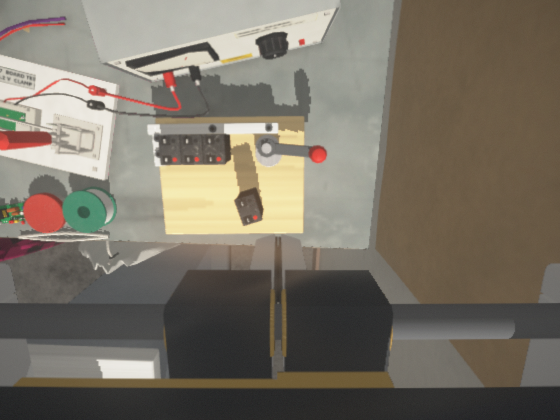

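```bash
python3 - <<'E'
import cv2
a=cv2.imread("pics/w1.png")[105:245,145:335]
cv2.imwrite("pics/w1c.png",cv2.resize(a,None,fx=4.2,fy=4.2,interpolation=cv2.INTER_CUBIC))
E
```

```text
(no output)
```

View pics/w1c.png

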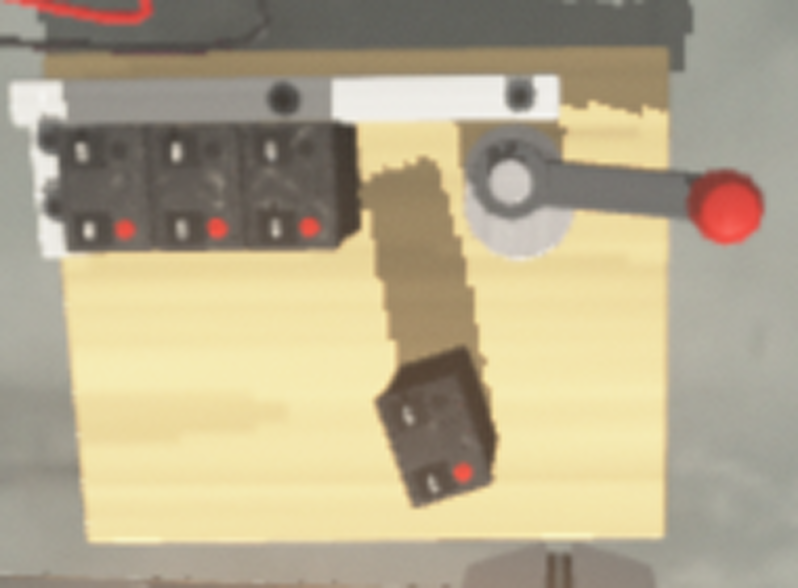

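```bash
python3 - <<'E'
from h import *
C=lambda x,y:(x/4.2+145-.4,y/4.2+105-.4)
a=[C(88,542),C(664,537),C(668,47),C(45,50),C(558,118)]
q=[(-.08,.095,.012),(-.08,-.089,.012),(.07,-.089,.012),(.07,.095,.012),(.05,-.057,.042)]
p,r=fit([("wrist",u,v) for u,v in zip(a,q)]);print(p,r.round(1))
def sh(n,pts,z):
    for c in pts:print(n,W2R(p,ray("wrist",C(*c),z)).round(4))
sh("stray",[(377,400),(458,371),(493,482),(415,506)],.068)
sh("row",[(62,127),(338,124),(338,247),(68,250)],.068)
sh("knob",[(727,205)],.080);sh("pivot",[(509,181)],.045)
print("tcp",W2R(p,bot.get_state()["eef_pos"]))
E
```

```text
[ 0.44016038 -0.28487447  0.04356694] [-0.5 -0.3  0.1 -0.   0.5 -0.2 -0.9  0.5  0.7  0. ]
stray [-0.023  -0.0071]
stray [-0.0153 -0.029 ]
stray [-0.046  -0.0378]
stray [-0.0527 -0.0164]
row [0.0491 0.0709]
row [0.0492 0.0001]
row [0.0179 0.0015]
row [0.0177 0.0722]
knob [ 0.0288 -0.0984]
pivot [ 0.0333 -0.0426]
tcp [-0.01446517 -0.05575274]
```

```bash

python3 -m pendant '[[[-0.0275,-0.0115,0],[0,0,0]],[[-0.0275,-0.0115,0],[0,0,-0.1]],[[0,0,0],[0,0,-0.1]],[[0,0,0.03],[0,0,-0.1]],[[0,0,0.035],[0,0,0]],[[0,0,0.035],[0,0,0]],[[0,0,0.03],[0,0,0]],[[0,0,0.02],[0,0,0]],[[0,0,0],[0,0,0]],[[0,0,0],[0,0,0]]]'
python3 - <<'E'
from h import *
p=[.4402,-.2849,.0436]
s=bot.get_state();R=np.array(s["ee_rot"]);print(s["t"],W2R(p,s["eef_pos"]),s["eef_pos"][2],np.arctan2(R[1,0],R[0,0])-p[2],s["contact_force"])
im=grab_frame("wrist");cv2.imwrite("pics/w2.png",cv2.resize(im[80:,100:400],None,fx=2,fy=1.7))
im=grab_frame("side");cv2.imwrite("pics/s2.png",cv2.resize(im[200:340,230:410],None,fx=4.2,fy=4.2,interpolation=cv2.INTER_CUBIC))
E
```

```text
t: 4.73
eef_pos: [0.3718, -0.3196, 0.0947]
ee_rot: [[0.944, 0.331, -0.002], [0.331, -0.944, 0.002], [-0.001, -0.002, -1.0]]
contact_force: [0.2, 0.0, 1.0]
gripper_width: 0.0004
4.7333 [-0.06980684 -0.03168482] 0.09468407288864397 0.2937067861741123 [0.22028673 0.0354858  1.04958836]
```

View pics/s2.png

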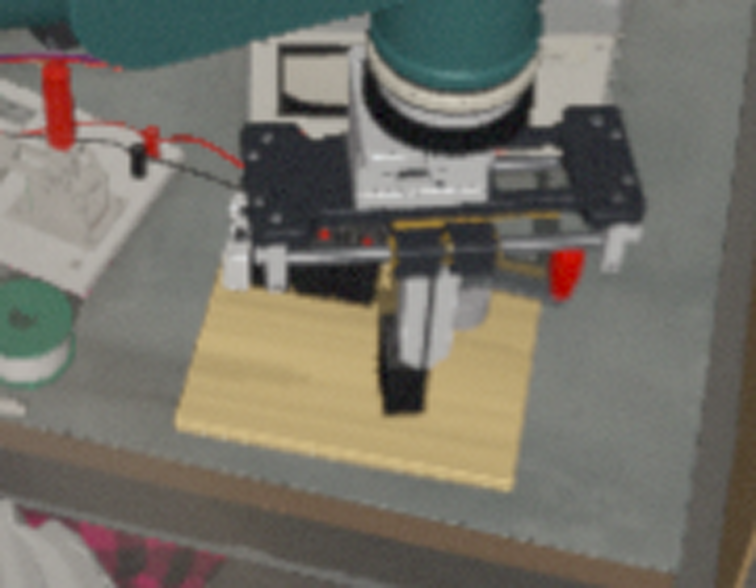

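```bash

python3 -m pendant '[[[0,0,0.03],[0,0,0]],[[0,0,0.03],[0,0,0]],[[0,0,0.015],[0,0,0]],[[0,0,0],[0,0,0]],[[0.004,0,0],[0,0,0]],[[0.004,0,0],[0,0,0]],[[0,0,0],[0,0,0]]]'
python3 -m pendant '[[[0.002,0,0],[0,0,0]],[[0.002,0,0],[0,0,0]],[[0.002,0,0],[0,0,0]],[[0.002,0,0],[0,0,0]],[[0.002,0,0],[0,0,0]]]'
python3 - <<'E'
from h import *
p=[.4402,-.2849,.0436]
s=bot.get_state();R=np.array(s["ee_rot"]);print(s["t"],W2R(p,s["eef_pos"]),s["eef_pos"][2],np.arctan2(R[1,0],R[0,0])-p[2],s["contact_force"])
im=grab_frame("wrist");cv2.imwrite("pics/w3.png",cv2.resize(im[60:360,80:440],None,fx=2.2,fy=2,interpolation=cv2.INTER_CUBIC))
E
```

```text
t: 5.42
eef_pos: [0.3822, -0.3189, 0.0233]
ee_rot: [[0.944, 0.33, 0.004], [0.33, -0.944, -0.004], [0.003, 0.005, -1.0]]
contact_force: [0.4, 0.4, -0.1]
gripper_width: 0.0002
t: 5.83
eef_pos: [0.3895, -0.3142, 0.0206]
ee_rot: [[0.944, 0.33, 0.0], [0.33, -0.944, -0.0], [0.0, 0.0, -1.0]]
contact_force: [-0.2, -0.4, 0.8]
gripper_width: 0.0005
5.8333 [-0.0518889  -0.02710379] 0.020626809606396988 0.29224043195638383 [-0.2443742  -0.36073062  0.75831072]
```

View pics/w3.png

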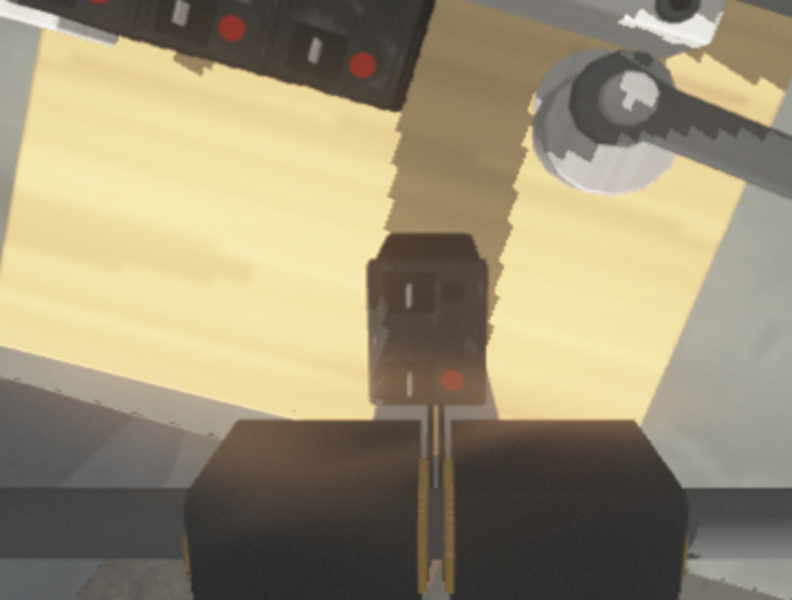

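```bash
python3 - <<'E'
from h import *
p=[.4402,-.2849,.0436]
C=lambda x,y:(x/2.2+80-.3,y/2+60-.3)
P=np.array([W2R(p,ray("wrist",C(*c),.068)) for c in[(369,262),(487,260),(485,403),(370,402)]]);print(P.round(4),P.mean(0))
print("b3 front right top",W2R(p,ray("wrist",C(402,109),.068)))
E
```

```text
[[-0.0141 -0.0027]
 [-0.0073 -0.024 ]
 [-0.0378 -0.0332]
 [-0.0441 -0.0112]] [-0.02582178 -0.01776534]
b3 front right top [ 0.01715394 -0.00021393]
```

```bash

python3 -m pendant '[[[0.0031,-0.0003,0],[0,0,0.0365]],[[0.0031,-0.0004,0],[0,0,0.0365]],[[0.0031,-0.0005,0],[0,0,0.0365]],[[0.0031,-0.0006,0],[0,0,0.0365]],[[0.0032,-0.0008,0],[0,0,0.0365]],[[0.0032,-0.0009,0],[0,0,0.0365]],[[0.0032,-0.001,0],[0,0,0.0365]],[[0.0032,-0.0011,0],[0,0,0.0365]],[[0,0,0],[0,0,0]]]'
python3 - <<'E'
from h import *
p=[.4402,-.2849,.0436]
s=bot.get_state();R=np.array(s["ee_rot"]);print(s["t"],W2R(p,s["eef_pos"]),s["eef_pos"][2],np.arctan2(R[1,0],R[0,0])-p[2],s["contact_force"])
im=grab_frame("wrist");cv2.imwrite("pics/w4.png",cv2.resize(im[60:360,80:440],None,fx=2.2,fy=2,interpolation=cv2.INTER_CUBIC))
E
```

```text
t: 6.63
eef_pos: [0.4134, -0.3032, 0.0203]
ee_rot: [[0.999, 0.044, 0.0], [0.044, -0.999, 0.001], [0.0, -0.001, -1.0]]
contact_force: [-0.2, 0.6, -0.8]
gripper_width: 0.0004
6.6333 [-0.0275673  -0.01706798] 0.020251229687106163 0.00010682933797464406 [-0.21686459  0.61868878 -0.84175138]
```

View pics/w4.png

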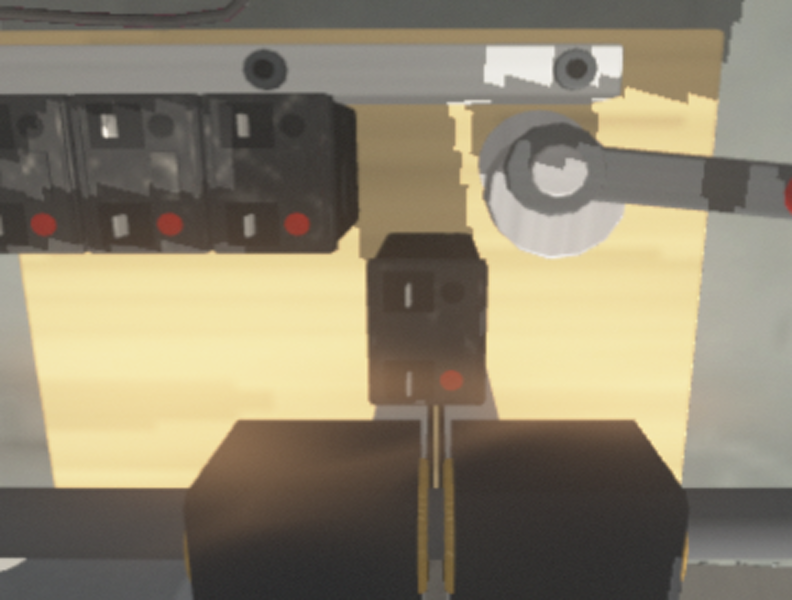

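```bash

python3 -m pendant '[[[0.003,-0.0003,0],[0,0,0]],[[0.003,-0.0003,0],[0,0,0]],[[0.003,-0.0003,0],[0,0,0]],[[0.003,-0.0003,0],[0,0,0]],[[0.003,-0.0003,0],[0,0,0]],[[0.003,-0.0003,0],[0,0,0]],[[0.003,-0.0002,0],[0,0,0]],[[0.003,0,0],[0,0,0]],[[0.003,0,0],[0,0,0]],[[0.002,0,0],[0,0,0]]]'
python3 -m pendant '[[[0.001,0,0],[0,0,0]],[[0.001,0,0],[0,0,0]],[[0.001,0,0],[0,0,0]],[[0,0,0],[0,0,0]]]'
python3 - <<'E'
from h import *
p=[.4402,-.2849,.0436]
s=bot.get_state();R=np.array(s["ee_rot"]);print(s["t"],W2R(p,s["eef_pos"]),s["eef_pos"][2],np.arctan2(R[1,0],R[0,0])-p[2],s["contact_force"])
im=grab_frame("wrist");cv2.imwrite("pics/w5.png",cv2.resize(im[60:360,80:440],None,fx=2.2,fy=2,interpolation=cv2.INTER_CUBIC))
E
```

```text
t: 7.52
eef_pos: [0.4423, -0.3003, 0.0205]
ee_rot: [[0.999, 0.044, 0.0], [0.044, -0.999, 0.0], [0.0, -0.0, -1.0]]
contact_force: [-0.2, 0.2, -0.1]
gripper_width: 0.0005
t: 7.85
eef_pos: [0.445, -0.3002, 0.0205]
ee_rot: [[0.999, 0.044, 0.0], [0.044, -0.999, 0.0], [0.0, -0.0, -1.0]]
contact_force: [-0.6, 0.0, 0.6]
gripper_width: 0.0006
7.85 [ 0.00413386 -0.01549052] 0.020488476444671236 0.00022200554589540955 [-0.59751656  0.04089747  0.59628047]
```

View pics/w5.png

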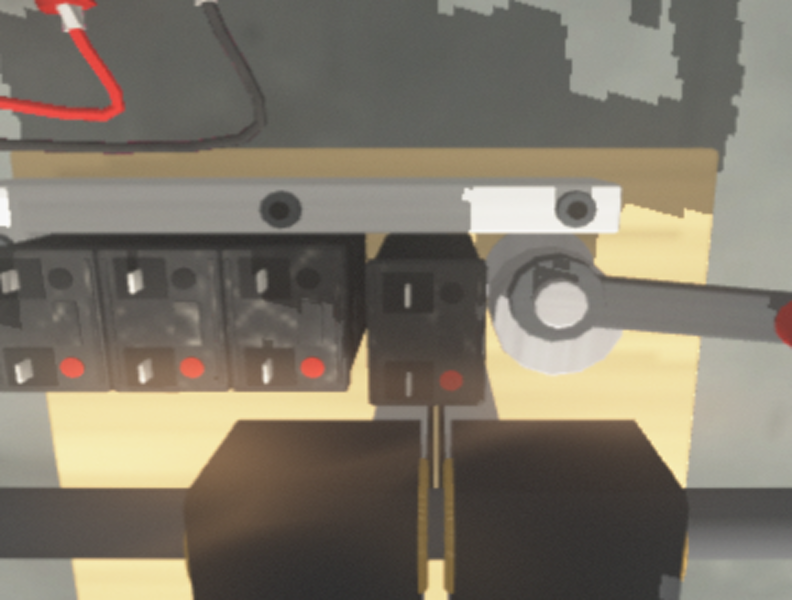

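```bash

python3 -m pendant '[[[0.001,0,0],[0,0,0]],[[0.001,0,0],[0,0,0]],[[0.0005,0,0],[0,0,0]],[[0,0,0],[0,0,0]]]' | grep -E "pos|force"
python3 -m pendant '[[[0.0005,0,0],[0,0,0]],[[0,0,0],[0,0,0]]]'| grep -E "pos|force"
python3 -m pendant '[[[0.0005,0,0],[0,0,0]],[[0,0,0],[0,0,0]]]'| grep -E "pos|force"
python3 -m pendant '[[[0.0005,0,0],[0,0,0]],[[0,0,0],[0,0,0]]]'| grep -E "pos|force"
```

```text
eef_pos: [0.4475, -0.3001, 0.0205]
contact_force: [-0.4, 0.7, 0.1]
eef_pos: [0.4479, -0.3001, 0.0205]
contact_force: [-0.7, 0.4, 0.1]
eef_pos: [0.4484, -0.3, 0.0205]
contact_force: [0.1, -1.0, 0.5]
eef_pos: [0.4484, -0.3001, 0.0205]
contact_force: [-2.6, 0.1, 1.7]
```

```bash

python3 -m pendant '[[[0.0005,0,0],[0,0,0]],[[0,0,0],[0,0,0]],[[-0.003,0,0],[0,0,0]],[[-0.01,0,0],[0,0,0]],[[-0.02,0,0],[0,0,0]],[[0,0,0],[0,0,0]],[[0,0,-0.035],[0,0,0]],[[0,0,-0.04],[0,0,-0.11]],[[0,0,-0.04],[0,0,-0.11]],[[0,0,-0.04],[0,0,-0.11]]]' | grep -E "pos|force"
python3 -m pendant '[[[0,0.008,0],[0,0,-0.11]],[[0,0,0],[0,0,-0.11]],[[0,0,0],[0,0,-0.11]],[[0,0,0],[0,0,-0.11]],[[0,0,0],[0,0,-0.11]],[[0,0,0],[0,0,-0.11]],[[0,0,0],[0,0,-0.11]],[[0,0,0],[0,0,-0.11]],[[0,0,0],[0,0,-0.11]],[[0,0,0],[0,0,-0.11]]]' | grep -E "pos|force"
python3 -m pendant '[[[0,0,0],[0,0,-0.11]],[[0,0,0],[0,0,-0.11]],[[0,0,0],[0,0,-0.11]],[[0,0,0],[0,0,-0.11]],[[0,0,0],[0,0,-0.11]],[[0,0,0],[0,0,-0.11]],[[0,0,0],[0,0,-0.11]],[[0,0,0],[0,0,-0.11]],[[0,0,0],[0,0,-0.11]],[[0,0,0],[0,0,-0.11]]]' | grep -E "pos|force"
python3 -m pendant '[[[0,0,0],[0,0,-0.11]],[[0,0,0],[0,0,-0.11]],[[0,0,0],[0,0,-0.11]],[[0,0,0],[0,0,-0.11]],[[0,0,0],[0,0,0]]]' | grep -E "pos|force"
python3 - <<'E'
from h import *
p=[.4402,-.2849,.0436]
s=bot.get_state();R=np.array(s["ee_rot"]);print(s["t"],s["joints"],W2R(p,s["eef_pos"]),s["eef_pos"][2],np.arctan2(R[1,0],R[0,0])-p[2],s["contact_force"])
im=grab_frame("wrist");cv2.imwrite("pics/w6.png",im)
a=cv2.rotate(im,cv2.ROTATE_180);cv2.imwrite("pics/w6.png",cv2.resize(a,None,fx=1.4,fy=1.4,interpolation=cv2.INTER_CUBIC))
E
```

```text
eef_pos: [0.4164, -0.3011, 0.177]
contact_force: [0.6, -0.9, 0.3]
eef_pos: [0.4198, -0.3088, 0.1754]
contact_force: [-0.3, 0.2, 0.2]
eef_pos: [0.4198, -0.3088, 0.1754]
contact_force: [-0.5, -0.2, -0.5]
eef_pos: [0.4197, -0.3088, 0.1754]
contact_force: [0.2, -0.5, -0.3]
11.65 [-7.43748345e-01  2.99145729e-02  1.49045623e+00  9.82944441e-04
  1.62039195e+00 -2.18851035e+00] [-0.02148106 -0.02296438] 0.1753844012666854 2.9720072698184397 [ 0.18945234 -0.50529538 -0.33402398]
```

View pics/w6.png

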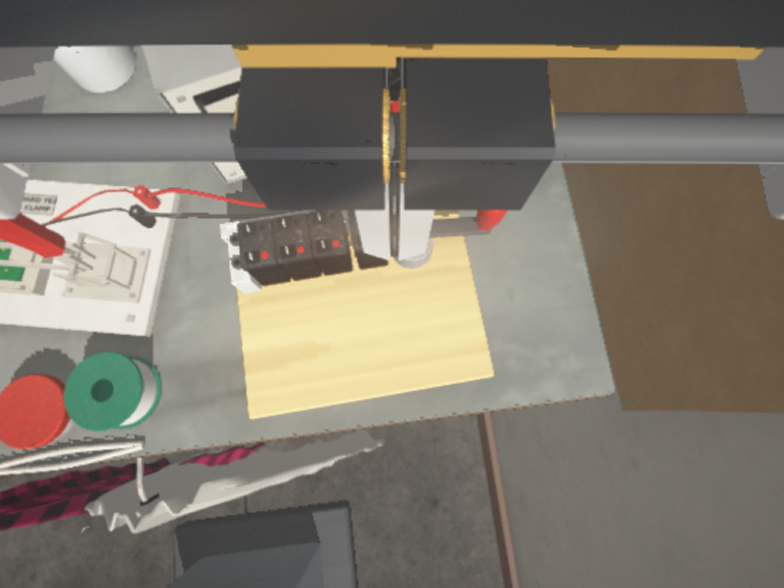

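```bash

python3 -m pendant '[[[-0.0317,-0.0201,0],[0,0,0]],[[-0.0317,-0.0201,0],[0,0,0]],[[-0.0316,-0.0201,0],[0,0,0]],[[0,0,0],[0,0,0]],[[0,0,0.03],[0,0,0]],[[0,0,0.03],[0,0,0]],[[0,0,0.02],[0,0,0]],[[0,0,0.01],[0,0,0]],[[0,0,0],[0,0,0]]]' | grep -E "pos|force"
python3 - <<'E'
from h import *
p=[.4402,-.2849,.0436]
s=bot.get_state();print(s["t"],s["joints"],W2R(p,s["eef_pos"]),s["eef_pos"][2])
im=grab_frame("wrist");a=cv2.rotate(im,cv2.ROTATE_180)
b=grab_frame("side")[190:330,240:420]
o=np.hstack([cv2.resize(a[0:420,100:500],(400,420)),cv2.resize(b,(400,420),interpolation=cv2.INTER_CUBIC)])
cv2.imwrite("pics/w7.png",o)
E
```

```text
eef_pos: [0.5042, -0.3791, 0.0821]
contact_force: [0.3, 0.2, -0.6]
12.45 [-7.34829863e-01  3.21605752e-01  1.34051893e+00  3.56114001e-04
  1.48569078e+00 -2.17631410e+00] [ 0.05980874 -0.09694692] 0.08208835365233959
```

View pics/w7.png

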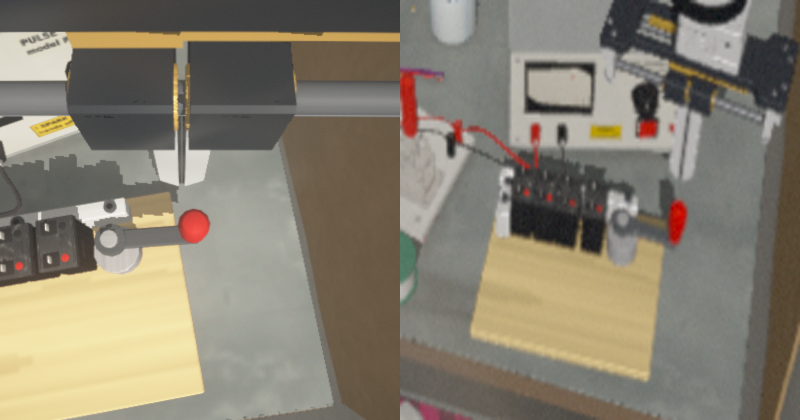

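```bash

python3 -m pendant '[[[0,-0.005,0],[0,0,0]],[[0,0,0.015],[0,0,0]],[[0,0,0.012],[0,0,0]],[[0,0,0],[0,0,0]],[[0.004,-0.0006,0],[0,0,0]],[[0.004,-0.0006,0],[0,0,0]],[[0.004,-0.0006,0],[0,0,0]],[[0.004,-0.0005,0],[0,0,0]]]' | grep -E "pos|force"
python3 -m pendant '[[[0.0057,-0.0016,0],[0,0,0.1]],[[0.0057,-0.0016,0],[0,0,0.1]],[[0.0057,-0.0016,0],[0,0,0.1]],[[0.0057,-0.0016,0],[0,0,0.1]]]' | grep -E "pos|force"
python3 - <<'E'
from h import *
p=[.4402,-.2849,.0436]
s=bot.get_state();R=np.array(s["ee_rot"]);w=W2R(p,s["eef_pos"]);th=np.arctan2(R[1,0],R[0,0])-p[2]
d=w-[.0335,-.043];print(s["t"],w,s["eef_pos"][2],"yaw a",np.pi-th,"d tool",d@[np.cos(th),np.sin(th)],d@[np.sin(th),-np.cos(th)],s["contact_force"])
im=grab_frame("wrist");a=cv2.rotate(im,cv2.ROTATE_180)
print(spotter.find_in("wrist","lever_knob")[:2])
cv2.imwrite("pics/w8.png",a)
E
```

```text
eef_pos: [0.4894, -0.3865, 0.0595]
contact_force: [3.6, -0.6, -0.8]
eef_pos: [0.4661, -0.3875, 0.0596]
contact_force: [2.2, -3.0, -1.9]
13.55 [ 0.02140789 -0.10362238] 0.059582897443516795 yaw a 0.5766643474397863 d tool -0.02291653755026761 -0.057411878421202746 [ 2.22944971 -2.99491011 -1.89018038]
[{'xy': [336.8, 203.4], 'p': 0.9}]
```

```bash

python3 -m pendant '[[[0.0057,-0.0016,0],[0,0,0.1]],[[0.0057,-0.0016,0],[0,0,0.1]],[[0.0057,-0.0016,0],[0,0,0.1]],[[0.0057,-0.0016,0],[0,0,0.1]],[[0.0057,-0.0016,0],[0,0,0.1]],[[0.0057,-0.0016,0],[0,0,0.1]],[[0.0057,-0.0016,0],[0,0,0.1]],[[0.0057,-0.0016,0],[0,0,0.1]],[[0.0057,-0.0016,0],[0,0,0.1]]]' | grep -E "pos|force"
python3 -m pendant '[[[0.0028,-0.0009,0],[0,0,0.05]],[[0.0028,-0.0009,0],[0,0,0.05]],[[0.0028,-0.0009,0],[0,0,0.05]],[[0.0028,-0.0009,0],[0,0,0.05]]]' | grep -E "pos|force"
python3 -m pendant '[[[0.0028,-0.0009,0],[0,0,0.05]],[[0.0028,-0.0009,0],[0,0,0.05]],[[0.0028,-0.0009,0],[0,0,0.05]],[[0.0028,-0.0009,0],[0,0,0.05]]]' | grep -E "pos|force"
python3 - <<'E'
from h import *
p=[.4402,-.2849,.0436]
s=bot.get_state();R=np.array(s["ee_rot"]);w=W2R(p,s["eef_pos"]);th=np.arctan2(R[1,0],R[0,0])-p[2]
d=w-[.0335,-.043];print(s["t"],w,s["eef_pos"][2],"yaw a",(np.pi-th)%6.283,"d tool",d@[np.cos(th),np.sin(th)],d@[np.sin(th),-np.cos(th)],s["contact_force"],s["joints"])
E
```

```text
eef_pos: [0.4237, -0.3566, 0.0595]
contact_force: [-1.7, -4.4, 1.1]
eef_pos: [0.4192, -0.3478, 0.0596]
contact_force: [-3.2, -10.9, -2.2]
eef_pos: [0.4161, -0.338, 0.0596]
contact_force: [-5.6, -6.6, 1.2]
15.0667 [-0.02635561 -0.05199397] 0.05958700249234086 yaw a 1.8723521542577835 d tool -0.026365610050380992 -0.05448339631314181 [-5.6136626  -6.57724966  1.23833876] [-0.78074726  0.12789195  1.6211883  -0.01109954  1.38620836 -0.52078873]
```

```bash

for i in 1; do :; done
python3 -m pendant '[[[0.0028,-0.0009,0],[0,0,0.05]],[[0.0028,-0.0009,0],[0,0,0.05]],[[0.0028,-0.0009,0],[0,0,0.05]],[[0.0028,-0.0009,0],[0,0,0.05]]]' | grep -E "pos|force"
python3 -m pendant '[[[0.002,0,0],[0,0,0]],[[0.002,0,0],[0,0,0]],[[0,0,0],[0,0,0]]]' | grep -E "pos|force"
python3 -m pendant '[[[0.002,0,0],[0,0,0]],[[0.002,0,0],[0,0,0]],[[0,0,0],[0,0,0]]]' | grep -E "pos|force"
python3 - <<'E'
from h import *
p=[.4402,-.2849,.0436]
s=bot.get_state();R=np.array(s["ee_rot"]);w=W2R(p,s["eef_pos"]);th=np.arctan2(R[1,0],R[0,0])-p[2]
d=w-[.0335,-.043];print(s["t"],w,s["eef_pos"][2],"yaw a",(np.pi-th)%6.283,"d tool",d@[np.cos(th),np.sin(th)],d@[np.sin(th),-np.cos(th)],s["contact_force"])
E
```

```text
eef_pos: [0.4159, -0.3249, 0.0595]
contact_force: [-6.4, -5.4, 0.8]
eef_pos: [0.4165, -0.3217, 0.0595]
contact_force: [-8.9, -11.6, 1.9]
eef_pos: [0.4186, -0.3176, 0.0594]
contact_force: [-7.6, -10.2, 1.5]
15.9 [-0.02299897 -0.03168646] 0.05943761990247585 yaw a 2.069814539363356 d tool -0.017104468706063934 -0.05502332641227262 [ -7.61029233 -10.15048413   1.51159147]
```

```bash

python3 -m pendant '[[[0.001,0,0],[0,0,0]],[[0.001,0,0],[0,0,0]],[[0,0,0],[0,0,0]]]' | grep -E "pos|force"
python3 -m pendant '[[[0.001,0,0],[0,0,0]],[[0.001,0,0],[0,0,0]],[[0,0,0],[0,0,0]]]' | grep -E "pos|force"
python3 - <<'E'
from h import *
p=[.4402,-.2849,.0436]
s=bot.get_state();R=np.array(s["ee_rot"]);w=W2R(p,s["eef_pos"]);th=np.arctan2(R[1,0],R[0,0])-p[2]
d=w-[.0335,-.043];print(s["t"],w,"yaw a",(np.pi-th)%6.283,"d tool",d@[np.cos(th),np.sin(th)],d@[np.sin(th),-np.cos(th)],s["contact_force"])
im=grab_frame("wrist");a=cv2.rotate(im,cv2.ROTATE_180);b=grab_frame("side")[190:330,240:420]
o=np.hstack([cv2.resize(a[0:420,80:480],(400,420)),cv2.resize(b,(400,420),interpolation=cv2.INTER_CUBIC)])
cv2.imwrite("pics/w9.png",o)
E
```

```text
eef_pos: [0.4187, -0.3174, 0.0595]
contact_force: [-10.4, -13.0, 0.6]
eef_pos: [0.4187, -0.3173, 0.0595]
contact_force: [-13.5, -17.1, 0.4]
16.4 [-0.02290049 -0.0314577 ] yaw a 2.0703425780546185 d tool -0.016885545357998986 -0.05503742940158084 [-13.45756473 -17.07948058   0.44144247]
```

View pics/w9.png

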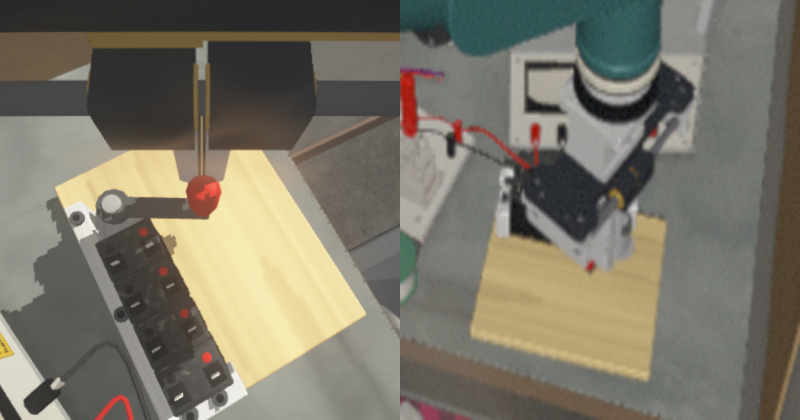

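```bash

python3 -m pendant '[[[-0.004,0,0],[0,0,0]],[[-0.006,0,0],[0,0,0]],[[-0.02,0,0],[0,0,0]],[[0,0,-0.03],[0,0,0]],[[0,0,-0.04],[0,0,0]],[[0,0,-0.04],[0,0,0]],[[0,0,-0.04],[0,0,0]],[[-0.02,0,-0.03],[0,0,0]],[[0,0,0],[0,0,0]]]' | grep -E "pos|force"
python3 - <<'E'
from h import *
p=[.4402,-.2849,.0436]
print(bot.get_state()["t"])
im=grab_frame("wrist");r=spotter.find_in("wrist","lever_knob")[:2]
for k in r:print(k,W2R(p,ray("wrist",k["xy"],.070)))
b=grab_frame("side")[200:320,250:390];t=grab_frame("top")[225:325,270:380]
cv2.imwrite("pics/f.png",np.hstack([cv2.resize(cv2.rotate(im,cv2.ROTATE_180)[100:400,130:430],(400,400),interpolation=cv2.INTER_CUBIC),cv2.resize(b,(400,400),interpolation=cv2.INTER_CUBIC)]))
E
```

```text
eef_pos: [0.403, -0.3581, 0.2474]
contact_force: [0.7, 0.4, 0.1]
17.25
{'xy': [305.0, 131.8], 'p': 0.66} [ 0.01579433 -0.02491076]
```

View pics/f.png

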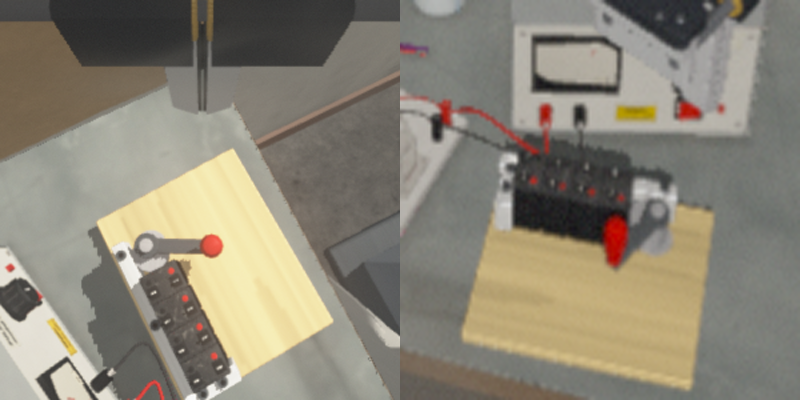

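```bash
python3 - <<'E'
from h import *
p=[.4402,-.2849,.0436]
def g(x,y,z):
    return W2R(p,ray("wrist",(559-(x/4*3+130),419-(y/4*3+100)),z))
k=g(211,244,.08);v=g(147,245,.045);d=k-[.0335,-.043];print(k,v,np.arctan2(-d[0],-d[1]))
print("b4 top corners",g(137,276,.068),g(174,261,.068),g(186,282,.068))
bot.close_job()
E
```

```text
[-0.01897043 -0.00899966] [ 0.02749122 -0.03413295] 2.1457576736219766
b4 top corners [ 0.04268714 -0.01534108] [ 0.01228723 -0.01155338] [0.0115121  0.00678444]
the job is handed in; nothing more can be done
```

The stray battery is in the gap, square against the back rail beside the other three. The cam lever is turned round to its end stop, so the row is locked. I handed the job in at about 17.5 s of the 67 s allowed.

- **Battery:** I pushed it along the board with the shut fingertips, squaring it up on the way, until it stopped against the rail at about 2.6 N. The pictures after that show all four batteries upright and in line.
- **Lever:** I pushed the knob clockwise until it stopped moving while the push rose to about 22 N. The fingers were then backed off and raised well clear. The last picture shows the lever round at the front, touching nothing.
- **Other items:** The arm stayed away from the spool, the tin and the side cutters. The last close-up did not take them in, so I did not check them separately at the end.

Two checks disagreed with the rest:
- **Knob finder:** On the last picture it landed about 35–40 mm off, towards the middle of the lever, so I did not use it. My own reading of the knob there gave about 2.15 rad, against the 2.09 rad end of travel.
- **Last picture's offset:** Points in it read 6–9 mm out, going by the pivot. I relied on the hard stop in force and position for the lever, and on the pictures for the row. I have no fine measurement of the final battery position.

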